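Stable a wagon through the traverser

ROBOT

A 7-joint arm with a two-finger parallel gripper is mounted at the origin on a cart in front of the work surface, level with it; the furniture and walls round the work are solid. World frame = base frame: x ahead of the robot, y to its left, z up, the work surface at z = 0. Lengths are in m, angles in rad, forces in N, time in s.
With the tool pointing down it reaches from about 0.425 to 0.925 m from the base axis. Payload 6.8 kg.
Tool frame: the origin (TCP) lies midway between the tips of the shut fingers; the grasp point (between the pads) lies 19 mm behind it; z points along the fingers, y is the line along which they close (so a half turn about z gives the same grasp; the last joint's range is limited). The gripper opens to 85 mm and grips with 20 to 120 N. Pads are 22 mm wide; open, the fingers measure 114 mm over their backs; the gripper's body (76 mm by 85 mm) begins 54 mm behind the grasp point. The pads swing forward as they close: fully open they stand 13 mm farther back than shut.
Start: joints at [-1.251, 0.477, 0.022, 1.555, -0.011, 1.109, -0.083], TCP at [0.28, 0.614, 0.231] pointing down, gripper open.
Joint ranges: [-2.96, 2.96], [-0.34, 2.1], [-1.41, 1.46], [0.24, 2.44], [-1.37, 4.51], [0.17, 1.92], [-2.96, 2.96]. Speed limits (rad/s): [2.39, 2.39, 3.14, 3.14, 3.14, 3.14, 3.14].

INTERFACE

Orientations are given as a unit quaternion [w, x, y, z].
In Python, from station import * gives the robot as it stands. The module is installed in compiled form; this text tells all that it offers.
- The arm moves only by the shell command python3 -m jog 'ROWS' [OPENING] [FORCE]. ROWS is JSON, a list of rows, each an object of numbers: "x", "y", "z": the shift along the tool's x, y, z in m; "ax", "ay", "az": the turn, a rotation vector about the tool's x, y, z in rad. In form: [{"x": .., "y": .., "z": .., "ax": .., "ay": .., "az": ..}, ...]. A call has 1 to 12 rows; each row is the pose to reach, as a shift and turn from the pose commanded when the call began, along the tool's axes at that moment; what a row does not reach only later rows make up. A row lasts 1/10 s, in which the tool goes at most 50 mm and 8.59 degrees, less where a joint would pass 70% of its speed; a pose out of reach is approached as far as the arm can. A call with a gripper value outside its range is refused whole. OPENING is the opening, from 0 (shut) to 1 (fully open), set as the call begins (- or left out, the last holds). The fingers move at their own pace and stop on an object; FORCE is the grip in N (left out, the last holds). Time passes only in rows, so rows that repeat a pose let the fingers close. It gives the time, the measured TCP pose, the force, the opening and the grip force at its end, in the units of the state.
- get_obs(): the state, without advancing time (a new reading comes with each control period).
- read_camera(name): name is "scene" or "side" or "wrist"; returns the picture (400x640x3 uint8, red, green, blue); there is no depth.
- camera_params(name): a dict with "K" (3x3 intrinsics, pixels), "origin" and "attitude" of the camera in the world. Camera axes: x right, y up, looking along -z (the intrinsics and any distortion apply to the point x, -y, -z); pixel columns grow to the right and rows downward; lengths in m; the calibration is good to about 2 mm. A picture is of the moment at which its call begins: read the wrist's pose just before it. camera_params takes no time and is no camera call; for the wrist camera it gives the pose at the moment of the call.
- hand_in(): hands the job in; it is judged then, once.
The state is a dict: "t": time; "q": joint angles; "joint_vel": joint speeds; "joint_torque": joint torques, N m; "eef_pos": TCP position; "tool_rot": TCP orientation; "contact_force": force on the tool from outside, world axes, zero at the start; "torque": the same for the moment, N m; "gripper_width": opening from 0.0 (shut) to 1.0 (fully open); "grasp_force": force on a finger pad.
Only numpy, scipy, OpenCV 4.12 (cv2) and the standard library are available. Lean on these libraries where they do the work, as an engineer would, in place of code of your own. Each camera call takes 0.05 s, during which the arm holds its last target. There are 200 camera calls.

TASK

Put the grey model wagon that stands on the bench to the left of the traverser away in the empty covered road of that traverser (the little storage yard with a sliding deck): set it down gently, upright on its wheels, in the deck's track, and have the deck, which slides by its black knob, clicked into the spring detent in line with the empty road; then push the wagon off the deck into that road until it is fully home against the buffers. Leave the deck clicked in there, and do not disturb the red wagon parked in the other road, the cork sanding block or the green paint jar.

Things in the scene. Friction and masses are not known exactly. Their poses are not given: they have to be found in the camera images.
- traverser: Fixed grey traverser base with plywood roads and deck, 132 x 338 mm, along the bench's front edge; origin on the bench near its middle. +x points away from the robot (across the roads, the way the deck slides), +y to the left along the roads. Right (-y): two storage roads at x = -25 and +25 mm from y = -158 (buffers) to -45 mm. Left (+y): the sliding deck, up to y = 141 mm.
- cover (a point): Middle of the top of the clear cover over the storage roads, 70 mm above the bench: 124 mm (x) by 88 mm (y), on clear cheeks. Wagons go under it only along the track; the 37 mm of road between it and the deck's end are open above. Axes as the traverser's. Fixed to it.
- index_bar_top (a point): Middle of the top of the fixed steel index bar at the traverser's left end, 34 mm above the bench, 114 mm (x) by 12 mm (y). It has a vee notch for each road, facing the deck; the deck's plunger springs into them. Axes as the traverser's. Side bars at the front and back of the base are 24 mm high.
- lane (a point): Middle of the deck's track on its running surface, 25.5 mm above the bench; axes as the traverser's. Deck 44 mm wide. Track from 61 mm right (-y; 2 mm gap to the roads) to 59 mm left, where a 5 mm high brass strip stops wagons. Two aluminium angles, upstands 23 mm apart inside, 5.5 mm high, guide the wheels (2.5 mm play each side). Roads: same track and height, flared mouths.
- knob (a point): Middle of the deck's black knob, a round knob 18 mm in diameter here, reaching from 38 to 61 mm above the bench; this point is 51 mm up and 107 mm left (+y) of the lane point. Under it is an aluminium block 24 mm (x) by 32 mm (y), top 35 mm above the bench, with the spring plunger. Moves with the deck.
- deck (a joint): Deck position (m), growing along the traverser's x, away from the robot: 0 at the front road, 0.050 at the back road; range -0.008 to 0.058. Starts between the roads and stays where left. Slides with about 2 N. Each road has a spring detent: let go within 4 mm of it, the deck is drawn in to within 1 mm; 7 to 8 N push it out again, so it can be pushed past.
- plunger (a joint): Spring plunger (steel nose) in the deck's left end, m: near 0 when it has dropped into a notch, about 0.003 to 0.0035 when it is pressed in between notches.
- wagon_mid (a point): Centre of the loose grey open goods wagon, half-way up (13 mm over the wheels' underside). 28 mm wide (x), 26 mm high, about 60 g; long axis y, either end may lead. Sides (grip there) and end walls are flat, 12 to 26 mm up; end walls at 46 mm from the centre, headstocks 48 mm, low thin couplings 55 mm. Wheels do not turn: it slides, and stays where left. Starts on the bench.
- wagon: The grey wagon; its origin is under its middle, level with the underside of its wheels (18 mm over their outsides). Light and fragile: a hard drop or knock on the traverser breaks it. A tall blue parts cabinet and grey bins stand close behind the wagon and the traverser (fronts 1 to 15 cm behind them): keep hand and arm clear of these. On the bench it is at 0, in the track 25.5 mm above the bench.
- berth (a point): Where the grey wagon's centre is when it is fully home in the empty road, headstock at the buffers; 38.5 mm above the bench. Axes as the traverser's: -y points to the buffers, +y back along the road; the lane point of a deck in line lies 128 mm from it along +y. It tells which of the two roads is the empty one.
- red_mid (a point): Middle of the parked red wagon (28 x 126 x 34 mm) in the other road, under the clear cover; not to be disturbed.
- cork_block: Brown cork sanding block, 34 x 62 x 18 mm, lying to the left of the wagon's place; origin under its middle. Leave it alone.
- green_paint: Small jar of green paint, 26 mm in diameter, 34 mm high, left of the wagon's place; origin under its middle. Leave it alone.

How it is judged:
By the outcome, as a careful person would: the job done as asked, in the order asked, and still so for the second after the job is handed in, with the robot touching nothing.
It also fails if it takes over 64 s, if anything falls off the work surface, if the arm or the gripper's body presses on something with over 40 N, if the wrist force passes 120 N, or if a joint passes its speed limit or range.

## Working session

There is one attempt and no reset: what is moved stays moved. The work goes in short steps, Python scripts to look and compute and a shell command to move; the robot and the scene stay as the last step left them, time stands still between calls to the robot, and variables do not carry over. Pictures are saved under pics/ and viewed, at most 10 in all, crops included, and the job is handed in when it is done.

```bash
mkdir -p pics
python3 - <<'E'
from station import *
import cv2,numpy as np
o=get_obs();print(o['t'],o['eef_pos'],o['tool_rot'],o['gripper_width'])
for n in ["scene","side","wrist"]:
    c=camera_params(n);print(n,c)
    im=read_camera(n);cv2.imwrite(f"pics/{n}0.png",im[:,:,::-1])
E
```

```text
0.0 [0.27978094 0.61362312 0.23030076] [-1.39389585e-04  2.12246066e-01  9.77215800e-01 -9.31912624e-04] 0.9988800830094443
scene {'K': array([[452.28199535,   0.        , 325.9468791 ],
       [  0.        , 452.28199535, 203.83345258],
       [  0.        ,   0.        ,   1.        ]]), 'origin': array([-0.05502187, -0.74555485,  0.74388067]), 'attitude': array([ 0.83273539,  0.40607191, -0.16180688, -0.33981747])}
side {'K': array([[477.5811741 ,   0.        , 313.5295544 ],
       [  0.        , 477.5811741 , 200.31120037],
       [  0.        ,   0.        ,   1.        ]]), 'origin': array([-0.03430704, -1.29938048,  0.60739726]), 'attitude': array([ 0.81214575,  0.53986231, -0.121093  , -0.18521461])}
wrist {'K': array([[305.10642056,   0.        , 320.15160034],
       [  0.        , 305.10642056, 202.88948506],
       [  0.        ,   0.        ,   1.        ]]), 'origin': array([0.20315314, 0.64866315, 0.37283727]), 'attitude': array([ 0.82944797, -0.13920003, -0.08830031,  0.53370635])}
```

View pics/scene0.png

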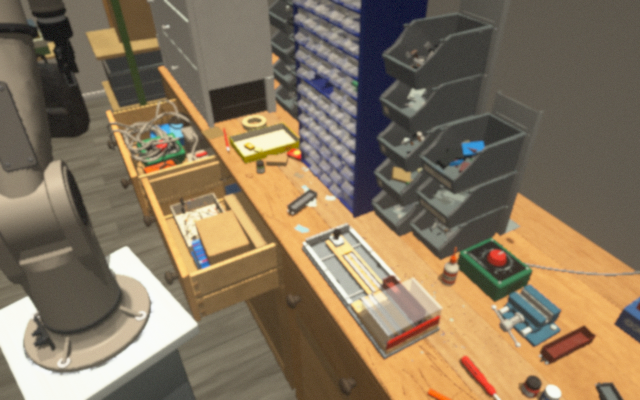

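View pics/side0.png

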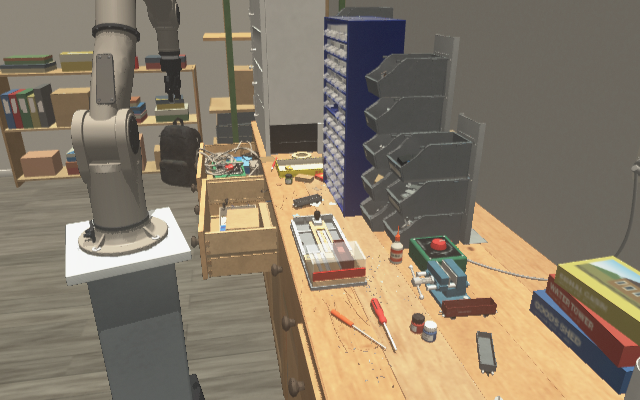

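View pics/wrist0.png

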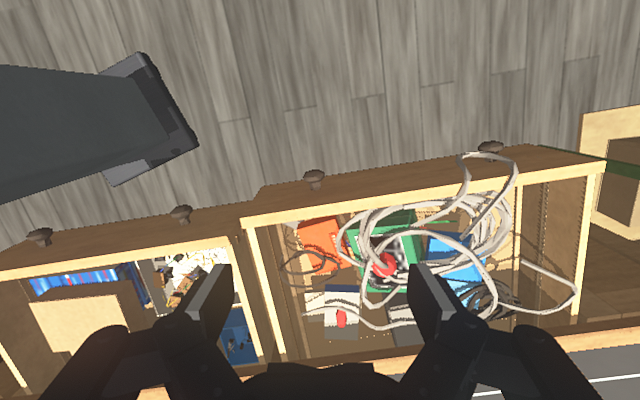

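The scene picture shows the traverser at about (370,285), the wagon at about (302,202) and the knob at about (337,235). The side picture shows the same layout, and the wrist camera sees only drawers. Next I'll enlarge a crop.

```bash
cat > h.py <<'E'
import numpy as np,cv2
from scipy.spatial.transform import Rotation as R
def rot(q): return R.from_quat([q[1],q[2],q[3],q[0]]).as_matrix()
def ray(c,u,v):
    K=c['K'];d=np.array([(u-K[0,2])/K[0,0],-(v-K[1,2])/K[1,1],-1.]);return rot(c['attitude'])@d
def p2w(c,u,v,z):
    d=ray(c,u,v);o=np.array(c['origin']);return (o+d*(z-o[2])/d[2])[:3]
def w2p(c,P):
    K=c['K'];p=rot(c['attitude']).T@(np.array(P)-c['origin']);return np.array([K[0,2]+K[0,0]*p[0]/-p[2],K[1,2]+K[1,1]*p[1]/p[2]])
E
python3 - <<'E'
from h import *
from station import *
c=camera_params('scene')
print('wagon',p2w(c,302,202,.02),'knob',p2w(c,337,231,.06))
for u,v in [(303,239),(352,226),(440,318),(384,350)]: print(p2w(c,u,v,.02))
im=cv2.imread('pics/scene0.png');a=im[170:360,270:450]
cv2.imwrite('pics/c1.png',cv2.resize(a,None,fx=3.1,fy=3.1,interpolation=cv2.INTER_CUBIC))
E
```

```text
wagon [ 0.54508921 -0.03261128  0.02      ] knob [ 0.49690516 -0.20799402  0.06      ]
[ 0.4519702  -0.14017308  0.02      ]
[ 0.56822079 -0.18934779  0.02      ]
[ 0.49057419 -0.49811767  0.02      ]
[ 0.35720343 -0.46782315  0.02      ]
```

View pics/c1.png

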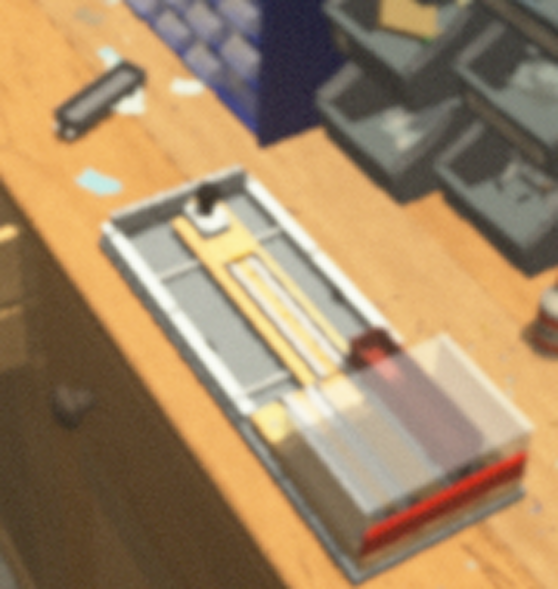

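The crop shows the red wagon in the back road under the cover, so the front road is empty. The deck is between the roads, the wagon runs from crop (65,125) to (140,70), and the cabinet's near bottom corner is at crop (262,142).

Run:
```python
from h import *
from station import *
np.set_printoptions(precision=4,suppress=True)
c=camera_params('scene')
f=lambda u,v,z:p2w(c,270+u/3.1,170+v/3.1,z)
print('wagon ends',f(66,118,.026),f(133,72,.026))
print('cab corner',f(262,142,0),'cab bottom left-ish',f(170,45,0))
print('knob',f(207,190,.061)); print('bar top L/R',f(108,215,.034),f(243,172,.034))
print('cover',f(290,392,.07),f(445,335,.07),f(530,430,.07),f(365,515,.07))
print('binfoot',f(400,200,0),f(530,270,0))
w=camera_params('wrist');o=get_obs();T=rot(o['tool_rot']);print('tool axes',T)
print('cam in tool',T.T@(w['origin']-o['eef_pos']),'fwd',T.T@ray(w,320,203), 'up',T.T@rot(w['attitude'])[:,1])
```

```text
wagon ends [ 0.504  -0.0381  0.026 ] [ 0.5859 -0.0306  0.026 ]
cab corner [ 0.6192 -0.1512  0.    ] cab bottom left-ish [0.6609 0.0016 0.    ]
knob [ 0.495  -0.2091  0.061 ]
bar top L/R [ 0.4444 -0.1558  0.034 ] [ 0.5514 -0.1927  0.034 ]
cover [ 0.3912 -0.3838  0.07  ] [ 0.4971 -0.422   0.07  ] [ 0.4719 -0.5042  0.07  ] [ 0.3549 -0.4736  0.07  ]
binfoot [ 0.6441 -0.2765 -0.    ] [ 0.6517 -0.3932  0.    ]
tool axes [[-0.9099  0.4148 -0.0005]
 [ 0.4148  0.9099 -0.0013]
 [-0.0001 -0.0014 -1.    ]]
cam in tool [ 0.0842 -0.0002 -0.1424] fwd [-0.3254 -0.0009  0.9456] up [ 0.9457 -0.0003  0.3251]
```

```bash
python3 -m jog '[{"x":-0.37,"y":-0.282,"z":-0.1,"az":-0.515},{"x":-0.37,"y":-0.282,"z":-0.1,"az":-0.515},{"x":-0.37,"y":-0.282,"z":-0.1,"az":-0.515},{"x":-0.37,"y":-0.282,"z":-0.1,"az":-0.515},{"x":-0.37,"y":-0.282,"z":-0.1,"az":-0.515},{"x":-0.37,"y":-0.282,"z":-0.1,"az":-0.515},{"x":-0.37,"y":-0.282,"z":-0.1,"az":-0.515},{"x":-0.37,"y":-0.282,"z":-0.1,"az":-0.515},{"x":-0.37,"y":-0.282,"z":-0.1,"az":-0.515},{"x":-0.37,"y":-0.282,"z":-0.1,"az":-0.515},{"x":-0.37,"y":-0.282,"z":-0.1,"az":-0.515}]'
```

```text
validation failed for argument at $[0]...
```

```bash
python3 -m jog '[{"x":-0.37,"y":-0.282,"z":-0.1,"ax":0,"ay":0,"az":-0.515},{"x":-0.37,"y":-0.282,"z":-0.1,"ax":0,"ay":0,"az":-0.515},{"x":-0.37,"y":-0.282,"z":-0.1,"ax":0,"ay":0,"az":-0.515},{"x":-0.37,"y":-0.282,"z":-0.1,"ax":0,"ay":0,"az":-0.515},{"x":-0.37,"y":-0.282,"z":-0.1,"ax":0,"ay":0,"az":-0.515},{"x":-0.37,"y":-0.282,"z":-0.1,"ax":0,"ay":0,"az":-0.515},{"x":-0.37,"y":-0.282,"z":-0.1,"ax":0,"ay":0,"az":-0.515},{"x":-0.37,"y":-0.282,"z":-0.1,"ax":0,"ay":0,"az":-0.515},{"x":-0.37,"y":-0.282,"z":-0.1,"ax":0,"ay":0,"az":-0.515},{"x":-0.37,"y":-0.282,"z":-0.1,"ax":0,"ay":0,"az":-0.515},{"x":-0.37,"y":-0.282,"z":-0.1,"ax":0,"ay":0,"az":-0.515}]'
```

```text
t: 1.25
eef_pos: [0.5021, 0.1992, 0.3322]
tool_rot: [0.001, -0.04, 0.999, -0.0]
contact_force: [-0.8, 0.1, -0.8]
gripper_width: 1.0
grasp_force: 0.0
```

```bash
python3 -m jog '[{"x":0.108,"y":-0.342,"z":0,"ax":0,"ay":0,"az":0},{"x":0.108,"y":-0.342,"z":0,"ax":0,"ay":0,"az":0},{"x":0.108,"y":-0.342,"z":0,"ax":0,"ay":0,"az":0},{"x":0.108,"y":-0.342,"z":0,"ax":0,"ay":0,"az":0},{"x":0.108,"y":-0.342,"z":0,"ax":0,"ay":0,"az":0},{"x":0.108,"y":-0.342,"z":0,"ax":0,"ay":0,"az":0},{"x":0.108,"y":-0.342,"z":0,"ax":0,"ay":0,"az":0},{"x":0.108,"y":-0.342,"z":0,"ax":0,"ay":0,"az":0},{"x":0.108,"y":-0.342,"z":0,"ax":0,"ay":0,"az":0},{"x":0.108,"y":-0.342,"z":0,"ax":0,"ay":0,"az":0},{"x":0.108,"y":-0.342,"z":0,"ax":0,"ay":0,"az":0}]'
cat > snap.py <<'E'
import sys,pickle
from station import *
from h import *
n=sys.argv[1]; x0,x1,y0,y1,s=[float(a) for a in sys.argv[2:7]]
o=get_obs();c=camera_params('wrist');im=read_camera('wrist')[:,:,::-1]
pickle.dump((o,c,im),open(f'{n}.pkl','wb'))
cv2.imwrite(f'pics/{n}.png',cv2.resize(im[int(y0):int(y1),int(x0):int(x1)],None,fx=s,fy=s,interpolation=cv2.INTER_CUBIC))
E
python3 snap.py w1 0 640 0 400 1.25
```

```text
t: 2.35
eef_pos: [0.4225, -0.1439, 0.3311]
tool_rot: [-0.0, -0.045, 0.999, 0.0]
contact_force: [0.5, 0.2, -0.4]
gripper_width: 1.002
grasp_force: 0.0
```

View pics/w1.png

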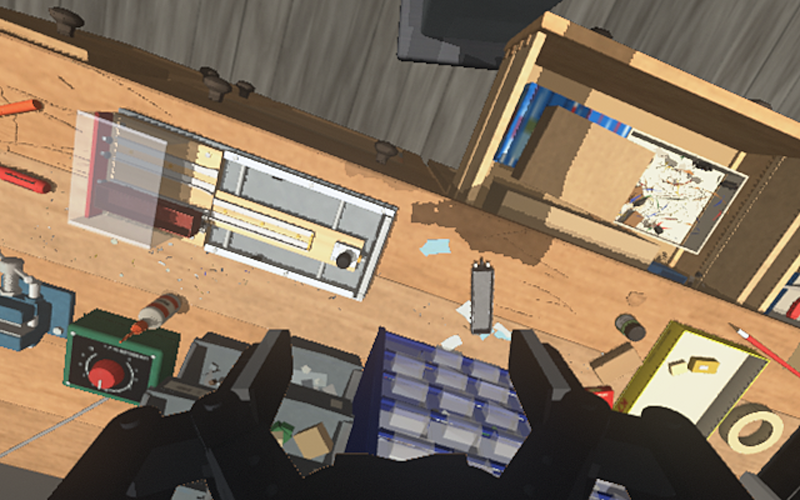

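The wrist picture shows the empty front road at the top of the traverser, the deck between the roads, the knob at (343,258) and the wagon at (482,298), all in 1.25x pixels. I'll enlarge this for a pose fit.

Run:
```python
import pickle,cv2
o,c,im=pickle.load(open('w1.pkl','rb'))
cv2.imwrite('pics/w1c.png',cv2.resize(im[80:275,50:410],None,fx=2.2,fy=2.2,interpolation=cv2.INTER_CUBIC))
```

```text
(no output)
```

View pics/w1c.png

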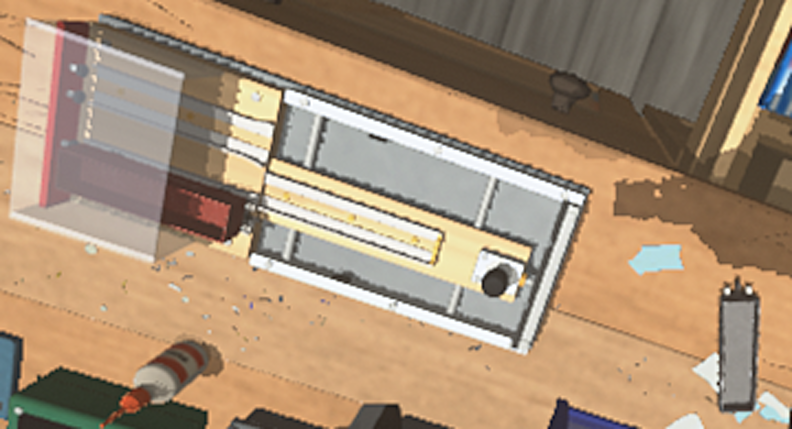

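In the enlarged crop (2.2x, offset 50,80), the cover corners are (184,73), (155,262), (10,214) and (26,18). The knob top is at (494,280), the brass strip at (437,247), and the wagon body spans (720..758, 290..410).

```bash
cat > fit.py <<'E'
import pickle
from h import *
from scipy.optimize import least_squares
np.set_printoptions(precision=4,suppress=True)
o,c,im=pickle.load(open('w1.pkl','rb'))
# (x,y,z,moves with deck,uses yb),(u,v)
P=[(-62,-82,70,0,0,184,73),(62,-82,70,0,0,155,262),(62,-170,70,0,0,10,214),(-62,-170,70,0,0,26,18),
 (0-25,125,61,1,0,494,280),(-25,78.5,30,1,0,437,247),(-47,-43,25,1,0,271,158),(-3,-43,25,1,0,258,222),
 (-37,109,35,1,0,480,247),(-37,141,35,1,0,524,256),(-57,0,34,0,1,583,192),(57,0,34,0,1,524,349)]
def model(p):
    cs,sn=np.cos(p[2]),np.sin(p[2]);out=[]
    for x,y,z,m,b,u,v in P:
        x=x/1e3+m*p[3];y=p[4] if b else y/1e3
        out.append(w2p(c,[p[0]+cs*x-sn*y,p[1]+sn*x+cs*y,z/1e3]))
    return np.array(out)
obs=np.array([[50+a[5]/2.2,80+a[6]/2.2] for a in P])
r=least_squares(lambda p:(model(p)-obs).ravel(),[.46,-.33,-.3,.03,.165],loss='soft_l1',x_scale=[.01,.01,.1,.01,.01])
print(r.x);print((model(r.x)-obs).round(1))
p=r.x;W=lambda x,y:np.array([p[0]+np.cos(p[2])*x-np.sin(p[2])*y,p[1]+np.sin(p[2])*x+np.cos(p[2])*y])
if __name__=='__main__':
    print('knob',W(-.025+p[3],.125),'lane0',W(-.025,.018),'berth',W(-.025,-.110))
    q=[p2w(c,50+u/2.2,80+v/2.2,.026)[:2] for u,v in [(723,290),(758,290),(721,409),(756,409)]];q=np.array(q)
    print('wagon',q,q.mean(0))
    ax=(q[2]+q[3]-q[0]-q[1]);print('axis deg',np.degrees(np.arctan2(ax[1],ax[0])),np.linalg.norm(ax)/2)
    print(np.degrees(p[2]+np.pi/2),o['eef_pos'])
E
python3 fit.py
```

```text
[ 0.4563 -0.3221 -0.2437  0.0328  0.1602]
[[-0.9 -1.4]
 [-0.2  0.4]
 [ 0.2  2. ]
 [-0.9 -0.8]
 [ 0.4  1.3]
 [-0.3 -0.1]
 [-0.4 -0.2]
 [ 0.3 -1.8]
 [ 1.2  0. ]
 [ 1.6  2.6]
 [-2.   3.3]
 [ 1.7 -1.4]]
knob [ 0.494  -0.2027] lane0 [ 0.4364 -0.2986] berth [ 0.4055 -0.4228]
wagon [[ 0.4979 -0.045 ]
 [ 0.4956 -0.0202]
 [ 0.5935 -0.0318]
 [ 0.591  -0.0054]] [ 0.5445 -0.0256]
axis deg 8.359567406319282 0.09655025667474572
76.0385659807681 [ 0.4225 -0.1439  0.3311]
```

```bash
R='{}'; python3 -m jog '[{"x":-0.066,"y":-0.065,"z":0.08,"ax":0,"ay":0,"az":1.905},{"x":-0.066,"y":-0.065,"z":0.08,"ax":0,"ay":0,"az":1.905},{"x":-0.066,"y":-0.065,"z":0.08,"ax":0,"ay":0,"az":1.905},{"x":-0.066,"y":-0.065,"z":0.08,"ax":0,"ay":0,"az":1.905},{"x":-0.066,"y":-0.065,"z":0.08,"ax":0,"ay":0,"az":1.905},{"x":-0.066,"y":-0.065,"z":0.08,"ax":0,"ay":0,"az":1.905},{"x":-0.066,"y":-0.065,"z":0.08,"ax":0,"ay":0,"az":1.905},{"x":-0.066,"y":-0.065,"z":0.08,"ax":0,"ay":0,"az":1.905},{"x":-0.066,"y":-0.065,"z":0.08,"ax":0,"ay":0,"az":1.905},{"x":-0.066,"y":-0.065,"z":0.08,"ax":0,"ay":0,"az":1.905},{"x":-0.066,"y":-0.065,"z":0.08,"ax":0,"ay":0,"az":1.905},{"x":-0.066,"y":-0.065,"z":0.08,"ax":0,"ay":0,"az":1.905}]' 0.6 20
python3 snap.py w2 0 640 0 400 1.25
```

```text
t: 3.6
eef_pos: [0.4939, -0.2034, 0.251]
tool_rot: [-0.0, 0.757, 0.654, -0.0]
contact_force: [-0.0, 0.5, -0.2]
gripper_width: 0.599
grasp_force: 0.0
```

View pics/w2.png

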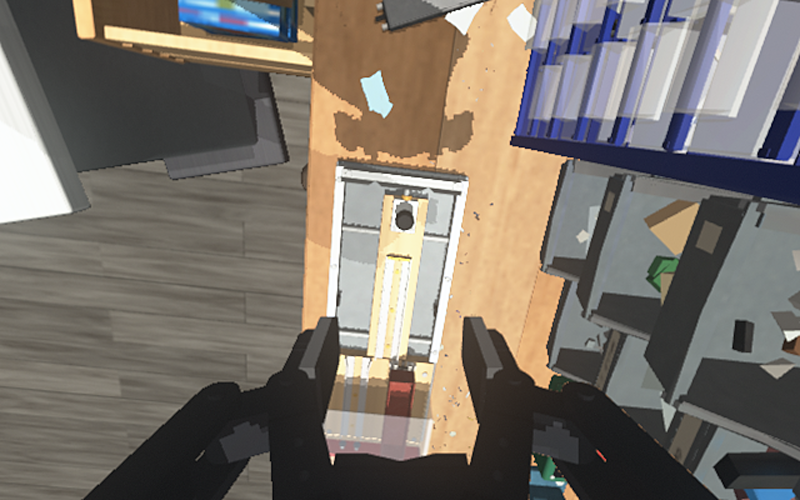

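The wrist view from above the knob shows the knob at (404,217), the deck end at (390,360), the white side bars at x≈340 and 455, and the red wagon mouth at (400,395), in 1.25x pixels. Line detection can refine the yaw numerically from here.

```bash
cat > lines.py <<'E'
import pickle,sys
from h import *
np.set_printoptions(precision=4,suppress=True)
o,c,im=pickle.load(open(sys.argv[1]+'.pkl','rb'));z=float(sys.argv[2]);b=[int(a) for a in sys.argv[3:7]];L=float(sys.argv[7])
import numpy as np
T=rot(o['tool_rot']);print('tool x heading',np.degrees(np.arctan2(T[1,0],T[0,0])))
g=cv2.cvtColor(np.ascontiguousarray(im),cv2.COLOR_BGR2GRAY)
s=cv2.createLineSegmentDetector().detect(g)[0][:,0]
for a in s:
    if np.hypot(a[2]-a[0],a[3]-a[1])<L or not(b[0]<a[0]<b[1] and b[0]<a[2]<b[1] and b[2]<a[1]<b[3] and b[2]<a[3]<b[3]):continue
    p,q=p2w(c,a[0],a[1],z)[:2],p2w(c,a[2],a[3],z)[:2]
    print(a.round(1),p,q,round(np.degrees(np.arctan2(q[1]-p[1],q[0]-p[0]))%180,2))
E
python3 lines.py w2 0.0255 260 380 125 300 22
```

```text
tool x heading 81.65753092081205
[267.4 250.7 274.4 146.8] [ 0.4069 -0.3028] [ 0.4431 -0.1674] 75.01
[367.  145.6 275.6 134.8] [ 0.5532 -0.1821] [ 0.4472 -0.1537] 164.98
[365.2 157.  343.  288.3] [ 0.5497 -0.1954] [ 0.5005 -0.3765] 74.81
[368.2 285.7 370.1 254.3] [ 0.5361 -0.3774] [ 0.5433 -0.3284] 81.63
[269.5 246.9 271.2 276.9] [ 0.4108 -0.2977] [ 0.4039 -0.3437] 81.51
[273.  140.8 368.1 152.4] [ 0.4428 -0.1602] [ 0.5536 -0.1903] 164.78
[301.1 215.5 293.2 284.4] [ 0.4602 -0.2593] [ 0.4321 -0.3601] 74.42
[326.4 268.2 337.3 191.9] [ 0.4818 -0.3411] [ 0.5105 -0.2344] 74.92
[357.2 185.7 362.2 156.7] [ 0.5363 -0.2299] [ 0.5461 -0.1945] 74.57
[303.3 184.3 274.2 180.7] [ 0.4698 -0.2184] [ 0.4348 -0.2086] 164.37
[348.6 238.  355.8 195.4] [ 0.5174 -0.3   ] [ 0.5331 -0.2424] 74.7
[268.3 134.3 260.9 250.6] [ 0.4387 -0.1519] [ 0.3982 -0.3016] 74.86
[297.  128.1 347.1 133.8] [ 0.4736 -0.1498] [ 0.5311 -0.1648] 165.33
[349.3 288.1 374.1 146.6] [ 0.5093 -0.3775] [ 0.5615 -0.1845] 74.89
[276.9 148.1 275.2 175.7] [ 0.4458 -0.1693] [ 0.4372 -0.2025] 75.48
[272.7 205.7 271.2 229.4] [ 0.4265 -0.2407] [ 0.418  -0.2729] 75.3
[275.5 184.  301.9 187. ] [ 0.4356 -0.213 ] [ 0.4675 -0.2216] 165.02
[290.6 133.5 365.7 142.7] [ 0.4651 -0.1548] [ 0.5519 -0.1784] 164.77
[369.3 140.9 299.3 132.4] [ 0.5564 -0.1769] [ 0.4755 -0.155 ] 164.87
[307.1 269.4 311.2 236.8] [ 0.4552 -0.3391] [ 0.4685 -0.2911] 74.57
[302.8 260.6 300.6 283.1] [ 0.4516 -0.3247] [ 0.4427 -0.3595] 75.79
[316.3 280.7 321.9 239.4] [ 0.4651 -0.3588] [ 0.4819 -0.2968] 74.78
```

```bash
sed -i 's/^r=least.*/r=least_squares(lambda p:(model([p[0],p[1],-.2635,p[2],p[3]])-obs).ravel(),[.46,-.33,.03,.165],loss="soft_l1",x_scale=[.01,.01,.01,.01]);r.x=np.array([r.x[0],r.x[1],-.2635,r.x[2],r.x[3]])/' fit.py; python3 fit.py | tail -25
python3 - <<'E'
from h import *
import pickle
o,c,im=pickle.load(open('w2.pkl','rb'))
U=np.array([.9655,-.2605]);V=np.array([.2605,.9655])
k=p2w(c,323.2,173.6,.061)[:2];print('knob',k,U@k,V@k)
for l in [(321,140.2),(321,146.6),(322,131),(321,138)]:
  for z in (.034,.024,.01): q=p2w(c,*l,z)[:2];print(l,z,U@q,V@q)
g=cv2.cvtColor(np.ascontiguousarray(im),cv2.COLOR_BGR2GRAY)
# profile along deck axis: from knob point along -V at lane x .5327
for n,ux in (('mid',.5327),('edge',.515)):
  r=[]
  for v in np.arange(-.05,-.27,-.003):
    xy=U*ux+V*v;u,w=w2p(c,[*xy,.0255]);r.append((round(v,3),int(cv2.getRectSubPix(g,(1,1),(float(u),float(w)))[0,0])))
  print(n,r)
E
```

```text
[ 0.4576 -0.3225 -0.2635  0.0302  0.1606]
[[ 0.1 -1.3]
 [-1.1 -0.1]
 [-0.6  0.4]
 [ 0.3 -2.1]
 [ 0.   2. ]
 [-0.4  0. ]
 [ 0.1 -1.5]
 [ 0.2 -3.2]
 [ 1.1  0.5]
 [ 1.3  3.5]
 [-2.   6.5]
 [ 0.4  0.9]]
knob [ 0.4952 -0.2031] lane0 [ 0.4382 -0.2986] berth [ 0.4048 -0.4222]
wagon [[ 0.4979 -0.045 ]
 [ 0.4956 -0.0202]
 [ 0.5935 -0.0318]
 [ 0.591  -0.0054]] [ 0.5445 -0.0256]
axis deg 8.359567406319282 0.09655025667474572
74.90256209830281 [ 0.4225 -0.1439  0.3311]
knob [ 0.4972734  -0.19994949] 0.5322043119073492 -0.0635115098642586
(321, 140.2) 0.034 0.5258568586248431 -0.030729489005135863
(321, 140.2) 0.024 0.526026872804037 -0.03201398841642143
(321, 140.2) 0.01 0.5262648926549087 -0.03381228759222125
(321, 146.6) 0.034 0.5267362193154939 -0.038082997664530834
(321, 146.6) 0.024 0.52693069803451 -0.03957207775282644
(321, 146.6) 0.01 0.5272029682411324 -0.041656789876440316
(322, 131) 0.034 0.5257577883518125 -0.02019496698245672
(322, 131) 0.024 0.525925046314285 -0.021186387300862815
(322, 131) 0.01 0.5261592074617467 -0.02257437574663135
(321, 138) 0.034 0.5255573109288718 -0.0282245
[... 3404 characters left out ...]
1), (np.float64(-0.194), 241), (np.float64(-0.197), 241), (np.float64(-0.2), 241), (np.float64(-0.203), 241), (np.float64(-0.206), 241), (np.float64(-0.209), 241), (np.float64(-0.212), 240), (np.float64(-0.215), 241), (np.float64(-0.218), 241), (np.float64(-0.221), 240), (np.float64(-0.224), 241), (np.float64(-0.227), 241), (np.float64(-0.23), 242), (np.float64(-0.233), 228), (np.float64(-0.236), 91), (np.float64(-0.239), 134), (np.float64(-0.242), 182), (np.float64(-0.245), 203), (np.float64(-0.248), 227), (np.float64(-0.251), 240), (np.float64(-0.254), 235), (np.float64(-0.257), 226), (np.float64(-0.26), 231), (np.float64(-0.263), 237), (np.float64(-0.266), 212), (np.float64(-0.269), 184)]
```

```bash
python3 -m jog '[{"x":0,"y":0.003,"z":0.05,"ax":0,"ay":0,"az":0.118},{"x":0,"y":0.003,"z":0.1,"ax":0,"ay":0,"az":0.118},{"x":0,"y":0.003,"z":0.14,"ax":0,"ay":0,"az":0.118},{"x":0,"y":0.003,"z":0.17,"ax":0,"ay":0,"az":0.118},{"x":0,"y":0.003,"z":0.19,"ax":0,"ay":0,"az":0.118},{"x":0,"y":0.003,"z":0.2,"ax":0,"ay":0,"az":0.118},{"x":0,"y":0.003,"z":0.207,"ax":0,"ay":0,"az":0.118},{"x":0,"y":0.003,"z":0.207,"ax":0,"ay":0,"az":0.118}]'
python3 -m jog '[{"x":0,"y":0,"z":0,"ax":0,"ay":0,"az":0},{"x":0,"y":0,"z":0,"ax":0,"ay":0,"az":0},{"x":0,"y":0,"z":0,"ax":0,"ay":0,"az":0},{"x":0,"y":0,"z":0,"ax":0,"ay":0,"az":0},{"x":0,"y":0,"z":0,"ax":0,"ay":0,"az":0},{"x":0,"y":0,"z":0,"ax":0,"ay":0,"az":0}]' 0 20
```

```text
t: 4.45
eef_pos: [0.4965, -0.205, 0.0441]
tool_rot: [-0.0, 0.792, 0.61, 0.0]
contact_force: [-0.5, -0.5, -0.0]
gripper_width: 0.604
grasp_force: 0.0
t: 5.05
eef_pos: [0.497, -0.2056, 0.0452]
tool_rot: [0.001, 0.793, 0.609, 0.001]
contact_force: [-0.1, 0.8, 6.7]
gripper_width: 0.193
grasp_force: 19.7
```

```bash
python3 -m jog '[{"x":0,"y":-0.005,"z":-0.001,"ax":0,"ay":0,"az":0},{"x":0,"y":-0.01,"z":-0.001,"ax":0,"ay":0,"az":0},{"x":0,"y":-0.015,"z":-0.001,"ax":0,"ay":0,"az":0},{"x":0,"y":-0.02,"z":-0.001,"ax":0,"ay":0,"az":0},{"x":0,"y":-0.025,"z":-0.001,"ax":0,"ay":0,"az":0},{"x":0,"y":-0.029,"z":-0.001,"ax":0,"ay":0,"az":0},{"x":0,"y":-0.032,"z":-0.001,"ax":0,"ay":0,"az":0},{"x":0,"y":-0.032,"z":-0.001,"ax":0,"ay":0,"az":0},{"x":0,"y":-0.032,"z":-0.001,"ax":0,"ay":0,"az":0}]'
python3 -m jog '[{"x":0,"y":0,"z":0,"ax":0,"ay":0,"az":0},{"x":0,"y":0,"z":0,"ax":0,"ay":0,"az":0},{"x":0,"y":0,"z":0,"ax":0,"ay":0,"az":0},{"x":0,"y":0,"z":0,"ax":0,"ay":0,"az":0}]' 0.5 20
python3 -m jog '[{"x":0,"y":0,"z":-0.03,"ax":0,"ay":0,"az":0},{"x":0,"y":0,"z":-0.07,"ax":0,"ay":0,"az":0},{"x":0,"y":0,"z":-0.12,"ax":0,"ay":0,"az":0},{"x":0,"y":0,"z":-0.17,"ax":0,"ay":0,"az":0},{"x":0,"y":0,"z":-0.207,"ax":0,"ay":0,"az":0},{"x":0,"y":0,"z":-0.207,"ax":0,"ay":0,"az":0}]'
python3 snap.py w3 240 400 120 310 3
python3 lines.py w3 0.0255 240 400 120 300 25
python3 - <<'E'
from h import *
import pickle
o,c,im=pickle.load(open('w3.pkl','rb'));print(o['contact_force'])
U=np.array([.9655,-.2605]);V=np.array([.2605,.9655])
g=cv2.cvtColor(np.ascontiguousarray(im),cv2.COLOR_BGR2GRAY)
for v in (-.18,-.2,-.26): # cross profile over deck and over road
  r=[]
  for d in np.arange(-.03,.0301,.002):
    u,w=w2p(c,[*(U*(.5017+d)+V*v),.0255]);r.append(int(cv2.getRectSubPix(g,(1,1),(float(u),float(w)))[0,0]))
  print(v,r)
E
```

```text
t: 5.95
eef_pos: [0.4664, -0.1974, 0.0454]
tool_rot: [0.001, 0.793, 0.61, 0.001]
contact_force: [3.8, -2.0, -6.2]
gripper_width: 0.193
grasp_force: 20.7
t: 6.35
eef_pos: [0.465, -0.1971, 0.0453]
tool_rot: [-0.0, 0.793, 0.609, -0.0]
contact_force: [0.3, -0.2, -0.5]
gripper_width: 0.502
grasp_force: 0.0
t: 6.95
eef_pos: [0.4678, -0.1986, 0.2571]
tool_rot: [0.003, 0.793, 0.609, 0.003]
contact_force: [0.8, -1.1, -0.7]
gripper_width: 0.497
grasp_force: 0.0
tool x heading 75.07788114292661
[296.7 283.1 292.6 149.4] [ 0.3944 -0.35  ] [ 0.4431 -0.1666] 75.13
[382.6 149.4 375.8 250.6] [ 0.5494 -0.1951] [ 0.5136 -0.3289] 75.02
[332.8 281.9 334.1 184.4] [ 0.4445 -0.3616] [ 0.4813 -0.2228] 75.17
[290.6 144.3 385.6 144.4] [ 0.4425 -0.16  ] [ 0.5542 -0.19  ] 164.95
[384.4 137.8 291.9 138. ] [ 0.5542 -0.182 ] [ 0.4461 -0.1532] 165.09
[278.7 253.1 280.  284.4] [ 0.384  -0.2977] [ 0.3709 -0.3459] 74.8
[378.1 183.4 335.6 183.3] [ 0.5356 -0.236 ] [ 0.4835 -0.2218] 164.81
[359.4 265.3 334.4 265.6] [ 0.4869 -0.3453] [ 0.4531 -0.3367] 165.64
[377.3 180.6 379.  154.3] [ 0.5354 -0.2321] [ 0.5439 -0.1999] 75
[... 983 characters left out ...]
0.4498 -0.1513] [ 0.5139 -0.1684] 165.09
[308.5 205.6 309.2 236.8] [ 0.4422 -0.2418] [ 0.4311 -0.285 ] 75.64
[351.9 135.6 381.9 135.6] [ 0.5168 -0.1692] [ 0.5518 -0.1786] 165.03
[ 0.77721    -1.12244574 -0.67645699]
-0.18 [226, 158, 201, 198, 184, 238, 236, 236, 234, 241, 229, 250, 250, 236, 229, 235, 239, 219, 251, 250, 249, 246, 244, 241, 240, 241, 196, 197, 196, 196, 194]
-0.2 [248, 150, 197, 191, 194, 239, 236, 237, 239, 248, 247, 248, 248, 220, 226, 233, 238, 242, 249, 249, 239, 218, 245, 241, 240, 243, 209, 192, 192, 196, 201]
-0.26 [241, 244, 244, 241, 240, 242, 243, 242, 236, 224, 245, 246, 245, 230, 233, 234, 236, 226, 242, 247, 245, 234, 237, 228, 231, 231, 229, 228, 232, 233, 232]
```

View pics/w3.png

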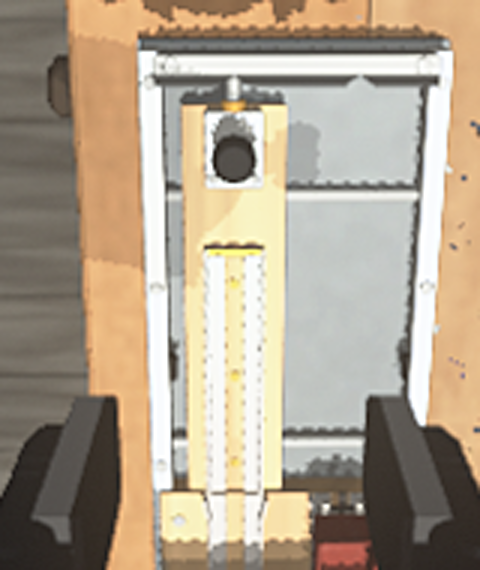

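The picture shows the deck in line with the front road: the track meets the road mouth at (235,490) and the plunger nose sits in the left notch at (233,88). Next is the wagon.

```bash
python3 -m jog '[{"x":0.187,"y":0.03,"z":0.09,"ax":0,"ay":0,"az":-1.98},{"x":0.187,"y":0.03,"z":0.09,"ax":0,"ay":0,"az":-1.98},{"x":0.187,"y":0.03,"z":0.09,"ax":0,"ay":0,"az":-1.98},{"x":0.187,"y":0.03,"z":0.09,"ax":0,"ay":0,"az":-1.98},{"x":0.187,"y":0.03,"z":0.09,"ax":0,"ay":0,"az":-1.98},{"x":0.187,"y":0.03,"z":0.09,"ax":0,"ay":0,"az":-1.98},{"x":0.187,"y":0.03,"z":0.09,"ax":0,"ay":0,"az":-1.98},{"x":0.187,"y":0.03,"z":0.09,"ax":0,"ay":0,"az":-1.98},{"x":0.187,"y":0.03,"z":0.09,"ax":0,"ay":0,"az":-1.98},{"x":0.187,"y":0.03,"z":0.09,"ax":0,"ay":0,"az":-1.98},{"x":0.187,"y":0.03,"z":0.09,"ax":0,"ay":0,"az":-1.98},{"x":0.187,"y":0.03,"z":0.09,"ax":0,"ay":0,"az":-1.98}]' 0.7
python3 snap.py w4 200 440 100 340 2.4
python3 lines.py w4 0.026 200 440 100 340 20
```

```text
t: 8.2
eef_pos: [0.5409, -0.0243, 0.1606]
tool_rot: [-0.002, 0.012, 1.0, -0.0]
contact_force: [-0.0, 0.5, -0.5]
gripper_width: 0.699
grasp_force: 0.0
tool x heading 178.5772738516247
[408.  264.5 427.2 298.5] [0.6205 0.0641] [0.6625 0.0875] 29.14
[313.8 244.2 297.6 156.7] [ 0.5951 -0.0321] [ 0.5063 -0.0442] 7.72
[377.1 289.3 378.8 256.8] [0.6496 0.0334] [0.6109 0.0337] 179.51
[212.  252.7 243.2 259.2] [ 0.602  -0.1359] [ 0.6103 -0.105 ] 75.05
[261.9 263.8 286.6 266.7] [ 0.6161 -0.0863] [ 0.6201 -0.0611] 80.98
[307.8 272.3 377.1 287.2] [ 0.6272 -0.0395] [0.6471 0.0332] 74.73
[392.1 338.4 377.6 289.5] [0.715  0.0526] [0.65   0.0339] 16.08
[339.1 241.2 314.1 244.6] [ 0.5923 -0.0067] [ 0.5955 -0.0319] 97.09
[395.6 240.7 362.9 236.5] [0.5931 0.0499] [0.5877 0.017 ] 80.66
[213.5 297.7 229.5 268.2] [ 0.6559 -0.1417] [ 0.6204 -0.1203] 148.86
[286.6 267.2 307.2 271.2] [ 0.6207 -0.0611] [ 0.6259 -0.04  ] 76.12
[379.5 227.6 355.9 221.8] [0.5784 0.0332] [0.5717 0.0099] 73.96
[316.6 238.8 337.1 235.8] [ 0.5891 -0.0292] [ 0.5863 -0.0087] 97.83
[365.7 314.  325.6 305.8] [0.681 0.022] [ 0.6693 -0.02
[... 1112 characters left out ...]
589 0.0729] [0.6228 0.056 ] 25.22
[210.7 259.2 239.2 265.2] [ 0.6094 -0.1383] [ 0.6171 -0.1098] 74.82
[305.9 275.6 275.4 269.1] [ 0.631  -0.0416] [ 0.6226 -0.0728] 74.9
[374.  104.4 373.7 128.1] [0.4625 0.024 ] [0.4825 0.0245] 1.24
[255.4 174.4 253.3 151.9] [ 0.5218 -0.0842] [ 0.5009 -0.0842] 179.92
[240.6 262.1 209.2 255.3] [ 0.6135 -0.108 ] [ 0.6049 -0.1392] 74.59
[304.3 334.8 280.5 330.3] [ 0.7075 -0.0464] [ 0.7007 -0.0728] 75.47
[403.2 232.6 380.5 227.6] [0.5845 0.057 ] [0.5785 0.0342] 75.25
[373.  223.5 425.4 235.2] [0.574  0.0267] [0.5878 0.0792] 75.27
[259.3 321.3 300.6 329.4] [ 0.6878 -0.0954] [ 0.6999 -0.0502] 75.02
[298.3 326.  259.3 318.6] [ 0.6953 -0.0526] [ 0.6842 -0.0951] 75.35
```

View pics/w4.png

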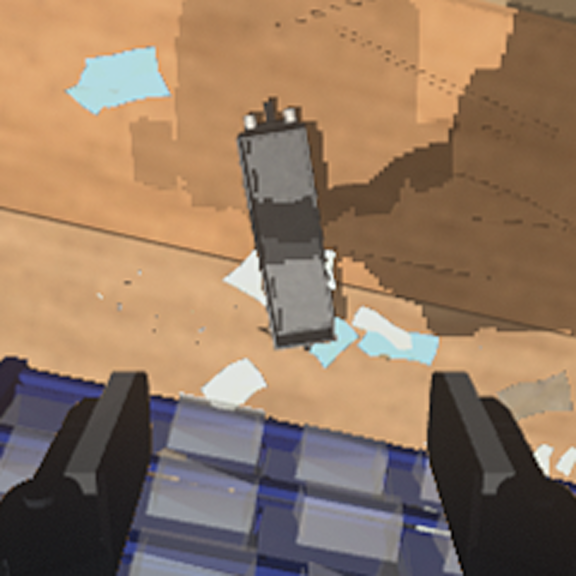

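The crop (2.4x, offset 200,100) shows the wagon from its end wall at (272,130) to the other at (300,340). The lines put its centre at about (0.549,-0.025) with heading 8°, and the cabinet is about 3 cm beyond its far end.

```bash
python3 -m jog '[{"x":-0.008,"y":0,"z":0.03,"ax":0,"ay":0,"az":-0.162},{"x":-0.008,"y":0,"z":0.06,"ax":0,"ay":0,"az":-0.162},{"x":-0.008,"y":0,"z":0.09,"ax":0,"ay":0,"az":-0.162},{"x":-0.008,"y":0,"z":0.11,"ax":0,"ay":0,"az":-0.162},{"x":-0.008,"y":0,"z":0.11,"ax":0,"ay":0,"az":-0.162},{"x":-0.008,"y":0,"z":0.11,"ax":0,"ay":0,"az":-0.162}]'
python3 - <<'E'
from h import *
from station import *
o=get_obs();T=rot(o['tool_rot']);print(o['eef_pos'],np.degrees(np.arctan2(T[1,0],T[0,0])),'need',T.T@(np.array([.549,-.025,.009])-o['eef_pos']),T[2])
E
```

```text
t: 8.85
eef_pos: [0.5496, -0.0247, 0.0517]
tool_rot: [-0.001, -0.065, 0.998, -0.0]
contact_force: [-0.0, -0.3, 0.3]
gripper_width: 0.704
grasp_force: 0.0
[ 0.54963806 -0.02469464  0.0517412 ] -172.58855260605438 need [ 0.00058252 -0.00022104  0.04274252] [ 2.09630863e-03  1.27041780e-05 -9.99997803e-01]
```

```bash
python3 -m jog '[{"x":0.0005,"y":0,"z":0.02,"ax":0,"ay":0,"az":0},{"x":0.0005,"y":0,"z":0.035,"ax":0,"ay":0,"az":0},{"x":0.0005,"y":0,"z":0.042,"ax":0,"ay":0,"az":0},{"x":0.0005,"y":0,"z":0.042,"ax":0,"ay":0,"az":0}]'
python3 -m jog '[{"x":0,"y":0,"z":0,"ax":0,"ay":0,"az":0},{"x":0,"y":0,"z":0,"ax":0,"ay":0,"az":0},{"x":0,"y":0,"z":0,"ax":0,"ay":0,"az":0},{"x":0,"y":0,"z":0,"ax":0,"ay":0,"az":0},{"x":0,"y":0,"z":0,"ax":0,"ay":0,"az":0},{"x":0,"y":0,"z":0,"ax":0,"ay":0,"az":0}]' 0.1 20
```

```text
t: 9.25
eef_pos: [0.5494, -0.0245, 0.0098]
tool_rot: [-0.001, -0.065, 0.998, 0.0]
contact_force: [-0.0, 0.1, -1.0]
gripper_width: 0.699
grasp_force: 0.0
t: 9.85
eef_pos: [0.5505, -0.0246, 0.0108]
tool_rot: [0.001, -0.065, 0.998, -0.0]
contact_force: [0.2, -0.4, 4.8]
gripper_width: 0.317
grasp_force: 25.9
```

```bash
python3 -m jog '[{"x":0,"y":0,"z":-0.02,"ax":0,"ay":0,"az":0},{"x":0,"y":0,"z":-0.05,"ax":0,"ay":0,"az":0},{"x":0,"y":0,"z":-0.09,"ax":0,"ay":0,"az":0},{"x":0.01,"y":-0.02,"z":-0.125,"ax":0,"ay":0,"az":0.05},{"x":0.03,"y":-0.05,"z":-0.13,"ax":0,"ay":0,"az":0.17},{"x":0.05,"y":-0.08,"z":-0.13,"ax":0,"ay":0,"az":0.31},{"x":0.07,"y":-0.12,"z":-0.13,"ax":0,"ay":0,"az":0.45},{"x":0.1,"y":-0.16,"z":-0.13,"ax":0,"ay":0,"az":0.59},{"x":0.12,"y":-0.2,"z":-0.13,"ax":0,"ay":0,"az":0.73},{"x":0.146,"y":-0.24,"z":-0.13,"ax":0,"ay":0,"az":0.87},{"x":0.146,"y":-0.257,"z":-0.13,"ax":0,"ay":0,"az":1.01},{"x":0.146,"y":-0.257,"z":-0.13,"ax":0,"ay":0,"az":1.15}]'
python3 -m jog '[{"x":0,"y":0,"z":0,"ax":0,"ay":0,"az":0.14},{"x":0,"y":0,"z":0,"ax":0,"ay":0,"az":0.28},{"x":0,"y":0,"z":0,"ax":0,"ay":0,"az":0.42},{"x":0,"y":0,"z":0,"ax":0,"ay":0,"az":0.56},{"x":0,"y":0,"z":0,"ax":0,"ay":0,"az":0.7},{"x":0,"y":0,"z":0,"ax":0,"ay":0,"az":0.81},{"x":0,"y":0,"z":0,"ax":0,"ay":0,"az":0.81},{"x":0,"y":0,"z":0,"ax":0,"ay":0,"az":0.81}]'
python3 snap.py w5 160 480 100 400 1.8
cat > need.py <<'E'
import sys
from h import *
from station import *
o=get_obs();T=rot(o['tool_rot']);h=np.degrees(np.arctan2(T[1,0],T[0,0]))
np.set_printoptions(precision=4,suppress=True)
print(o['t'],o['eef_pos'],'heading',h,'az',np.radians(h-74.95),'need',T.T@(np.array([float(a) for a in sys.argv[1:4]])-o['eef_pos']),'tilt',T[2])
E
python3 need.py .4394 -.2988 .0365
python3 lines.py w5 0.16 200 440 150 390 20
```

```text
t: 11.05
eef_pos: [0.4373, -0.3018, 0.1404]
tool_rot: [0.0, 0.493, 0.87, -0.001]
contact_force: [0.0, 1.2, -0.1]
gripper_width: 0.316
grasp_force: 25.2
t: 11.85
eef_pos: [0.4386, -0.2981, 0.14]
tool_rot: [-0.0, 0.791, 0.612, -0.0]
contact_force: [-0.8, 0.3, -0.8]
gripper_width: 0.315
grasp_force: 25.2
11.9 [ 0.4386 -0.2982  0.1401] heading 75.38286640496563 az 0.007554943987921245 need [-0.0004  0.0009  0.1036] tilt [ 0.0002 -0.0005 -1.    ]
tool x heading 75.4045296747809
[281.8 329.4 281.9 361.9] [ 0.4136 -0.3171] [ 0.4076 -0.337 ] 73.14
[288.6 211.9 287.7 184.3] [ 0.4346 -0.2583] [ 0.4377 -0.2464] 75.23
[290.2 252.  288.7 212. ] [ 0.4298 -0.277 ] [ 0.4346 -0.2584] 75.44
[256.  291.6 265.1 263.3] [ 0.4082 -0.293 ] [ 0.4171 -0.2796] 56.54
[348.7 221.9 349.1 250.6] [ 0.4585 -0.2693] [ 0.4555 -0.2829] 77.77
[357.4 360.6 357.8 329.4] [ 0.4456 -0.3459] [ 0.45   -0.3265] 77.13
[343.1 352.  293.1 352.6] [ 0.4398 -0.3386] [ 0.4149 -0.3326] 166.37
[290.3 315.5 288.5 340.6] [ 0.4201 -0.3101] [ 0.4148 -0.3246] 70.12
[408.2 262.  385.7 260.8] [ 0.4803 -0.2953] [ 0.4705 -0.2921] 161.85
[351.9 2
[... 1751 characters left out ...]
.2495] 164.87
[215.6 229.9 249.4 231.7] [ 0.4012 -0.2583] [ 0.4153 -0.2629] 162.04
[294.4 285.6 294.4 253.1] [ 0.4267 -0.2944] [ 0.4314 -0.278 ] 73.83
[210.6 259.4 234.4 259.6] [ 0.3938 -0.2715] [ 0.4042 -0.2743] 165.12
[295.1 195.6 297.5 273.1] [ 0.4393 -0.2519] [ 0.4299 -0.2883] 75.57
[249.4 234.2 206.9 233.8] [ 0.4149 -0.264 ] [ 0.3968 -0.2591] 164.81
[248.2 205.3 213.1 204.5] [ 0.4188 -0.2511] [ 0.4045 -0.247 ] 164.04
[229.4 197.6 201.9 197.5] [ 0.4122 -0.2458] [ 0.401  -0.2428] 165.12
[245.6 257.  209.4 255.3] [ 0.4096 -0.2743] [ 0.394  -0.2694] 162.44
[345.9 251.9 344.8 276.8] [ 0.454  -0.2832] [ 0.4506 -0.2957] 74.86
[248.1 269.1 219.3 267.4] [ 0.4086 -0.2805] [ 0.3961 -0.2764] 161.57
```

View pics/w5.png

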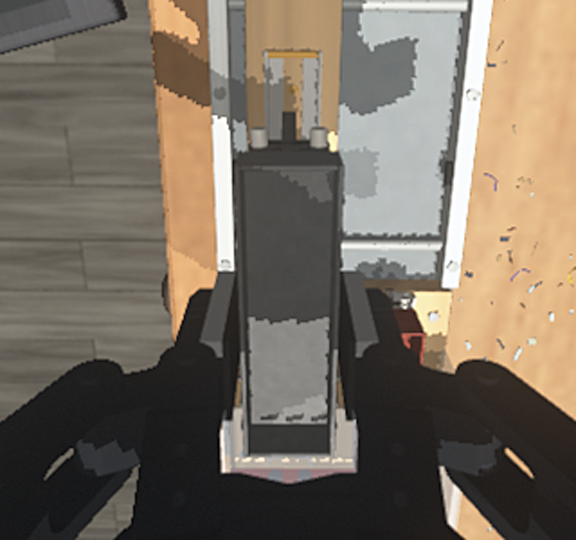

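The picture shows the wagon held level in line with the track, with end edges at rows of about 152–165 and 453 (1.8x, offset 100). I'll check the wagon's fore-aft offset in the hand from those edges.

Run:
```python
from h import *
import pickle
o,c,im=pickle.load(open('w5.pkl','rb'));T=rot(o['tool_rot']);p=o['eef_pos']
f=lambda s,lat,h:w2p(c,p+T@np.array([s/1e3,lat/1e3,(10.5-h)/1e3])).round(1)
for h in (26,12):
  for s in (48,46,44.5,-44.5,-46,-48): print(h,s,f(s,-14,h),f(s,14,h))
print('coupling',f(55,0,6), 'tips', )
```

```text
26 48 [288.7 185.5] [353.6 185.5]
26 46 [288.8 189.9] [353.4 189.9]
26 44.5 [289.  193.2] [353.3 193.2]
26 -44.5 [294.5 353.6] [347.3 353.7]
26 -46 [294.6 355.8] [347.2 355.9]
26 -48 [294.7 358.8] [347.1 358.8]
12 48 [291.6 177.5] [350.5 177.5]
12 46 [291.7 181.5] [350.4 181.5]
12 44.5 [291.8 184.6] [350.3 184.6]
12 -44.5 [296.5 334.3] [345.3 334.3]
12 -46 [296.5 336.4] [345.2 336.4]
12 -48 [296.6 339.2] [345.1 339.2]
coupling [321.  160.4] tips
```

```bash
python3 need.py .4398 -.3004 .046; python3 -m jog '[{"x":-0.002,"y":0.0017,"z":0.03,"ax":0,"ay":0,"az":0.007},{"x":-0.002,"y":0.0017,"z":0.06,"ax":0,"ay":0,"az":0.007},{"x":-0.002,"y":0.0017,"z":0.08,"ax":0,"ay":0,"az":0.007},{"x":-0.002,"y":0.0017,"z":0.09,"ax":0,"ay":0,"az":0.007},{"x":-0.002,"y":0.0017,"z":0.094,"ax":0,"ay":0,"az":0.007},{"x":-0.002,"y":0.0017,"z":0.094,"ax":0,"ay":0,"az":0.007},{"x":-0.002,"y":0.0017,"z":0.094,"ax":0,"ay":0,"az":0.007}]';python3 need.py .4398 -.3004 .037
```

```text
11.9 [ 0.4386 -0.2982  0.1401] heading 75.38286640496563 az 0.007554943987921245 need [-0.0019  0.0017  0.0941] tilt [ 0.0002 -0.0005 -1.    ]
t: 12.6
eef_pos: [0.4404, -0.3013, 0.0472]
tool_rot: [0.001, 0.794, 0.608, 0.0]
contact_force: [-0.2, -0.2, 0.4]
gripper_width: 0.317
grasp_force: 25.3
12.6 [ 0.4404 -0.3013  0.0472] heading 74.8268065872183 az -0.0021501306698091787 need [ 0.0007 -0.0009  0.0102] tilt [-0.0002  0.0015 -1.    ]
```

```bash
python3 -m jog '[{"x":0.0005,"y":-0.0005,"z":0.002,"ax":0,"ay":0,"az":0},{"x":0.0005,"y":-0.0005,"z":0.004,"ax":0,"ay":0,"az":0},{"x":0.0005,"y":-0.0005,"z":0.005,"ax":0,"ay":0,"az":0},{"x":0.0005,"y":-0.0005,"z":0.006,"ax":0,"ay":0,"az":0},{"x":0.0005,"y":-0.0005,"z":0.007,"ax":0,"ay":0,"az":0}]';python3 need.py .4398 -.3004 .037
```

```text
t: 13.1
eef_pos: [0.4396, -0.3002, 0.0392]
tool_rot: [-0.0, 0.794, 0.608, -0.0]
contact_force: [0.1, 0.4, -0.1]
gripper_width: 0.316
grasp_force: 25.3
13.1 [ 0.4396 -0.3002  0.0392] heading 74.81813738424621 az -0.0023014368051957664 need [-0.0002  0.0003  0.0022] tilt [ 0.     -0.0001 -1.    ]
```

```bash
python3 -m jog '[{"x":0,"y":0,"z":0.0007,"ax":0,"ay":0,"az":0},{"x":0,"y":0,"z":0.0014,"ax":0,"ay":0,"az":0},{"x":0,"y":0,"z":0.002,"ax":0,"ay":0,"az":0}]';python3 -m jog '[{"x":0,"y":0,"z":0.0005,"ax":0,"ay":0,"az":0},{"x":0,"y":0,"z":0.001,"ax":0,"ay":0,"az":0}]'
```

```text
t: 13.4
eef_pos: [0.4396, -0.3002, 0.0372]
tool_rot: [-0.0, 0.794, 0.607, -0.0]
contact_force: [-0.0, -0.2, -0.2]
gripper_width: 0.314
grasp_force: 25.3
t: 13.6
eef_pos: [0.4396, -0.3002, 0.0364]
tool_rot: [0.0, 0.794, 0.607, 0.0]
contact_force: [-0.7, 1.3, 4.3]
gripper_width: 0.315
grasp_force: 25.7
```

Contact is light at the expected height. I'll release and rise.

```bash
python3 -m jog '[{"x":0,"y":0,"z":-0.0005,"ax":0,"ay":0,"az":0},{"x":0,"y":0,"z":-0.0005,"ax":0,"ay":0,"az":0},{"x":0,"y":0,"z":-0.0005,"ax":0,"ay":0,"az":0},{"x":0,"y":0,"z":-0.0005,"ax":0,"ay":0,"az":0}]' 0.55 20
python3 -m jog '[{"x":0,"y":0,"z":-0.01,"ax":0,"ay":0,"az":0},{"x":0,"y":0,"z":-0.03,"ax":0,"ay":0,"az":0},{"x":0,"y":0,"z":-0.06,"ax":0,"ay":0,"az":0},{"x":0,"y":0,"z":-0.09,"ax":0,"ay":0,"az":0},{"x":0,"y":0,"z":-0.11,"ax":0,"ay":0,"az":0},{"x":0,"y":0,"z":-0.11,"ax":0,"ay":0,"az":0}]'
python3 snap.py w6 200 440 100 400 2
python3 lines.py w6 0.0515 270 360 100 390 18
python3 - <<'E'
from h import *
import pickle
o,c,im=pickle.load(open('w6.pkl','rb'))
U=np.array([.9655,-.2605]);V=np.array([.2605,.9655])
def pr(u,v,z): return w2p(c,[*(U*u+V*v),z]).round(1)
for s in (46,-46): print(s,[pr(.502+l,-.1755+s/1e3,.0515) for l in (-.014,.014)])
E
```

```text
t: 14.0
eef_pos: [0.4396, -0.3001, 0.0368]
tool_rot: [0.0, 0.794, 0.608, 0.0]
contact_force: [-0.5, -0.3, 0.1]
gripper_width: 0.554
grasp_force: 0.0
t: 14.6
eef_pos: [0.441, -0.3014, 0.1498]
tool_rot: [0.002, 0.794, 0.607, 0.001]
contact_force: [0.6, -0.7, 0.3]
gripper_width: 0.545
grasp_force: 0.0
tool x heading 74.7934781100485
[287.2 251.9 283.8 173.1] [ 0.4011 -0.3372] [ 0.4196 -0.2684] 74.95
[340.  251.9 341.1 166.9] [ 0.4461 -0.3495] [ 0.4654 -0.2756] 75.35
[274.7 255.6 275.7 289.4] [ 0.3894 -0.3377] [ 0.3794 -0.3714] 73.49
[302.3 250.6 299.7 141.9] [ 0.4144 -0.3395] [ 0.4391 -0.2478] 74.93
[334.3 148.1 332.3 249.4] [ 0.4639 -0.2596] [ 0.4402 -0.3453] 74.54
[294.6 204.3 296.  250.6] [ 0.4203 -0.2963] [ 0.409 -0.338] 74.85
[330.6 250.1 304.4 250.3] [ 0.4386 -0.3456] [ 0.4162 -0.3396] 165.03
[300.6 253.7 281.9 254.1] [ 0.4121 -0.342 ] [ 0.396 -0.338] 165.94
[304.1 252.9 309.5 275.3] [ 0.4153 -0.3421] [ 0.4136 -0.3653] 85.89
[329.4 254.2 306.9 254.4] [ 0.4365 -0.3493] [ 0.4172 -0.3441] 164.97
[309.4 367.2 331.9 366.8] [ 0.3839 -0.4697] [ 0.4063 -0.4754] 165.87
[274.4 170.6 278.5 2
[... 601 characters left out ...]
323.5 275.7] [ 0.4304 -0.3503] [ 0.4259 -0.369 ] 76.54
[288.1 350.3 351.9 349.7] [ 0.3694 -0.4428] [ 0.4311 -0.4591] 165.23
[276.8 318.1 279.4 359.5] [ 0.3705 -0.4024] [ 0.3574 -0.4518] 75.09
[354.3 313.2 354.9 284.4] [ 0.4435 -0.4167] [ 0.4513 -0.3856] 75.82
[329.4 124.3 303.1 124.3] [ 0.4648 -0.241 ] [ 0.4454 -0.2357] 164.74
[331.9 149.  303.1 148.9] [ 0.4619 -0.2598] [ 0.4401 -0.2538] 164.5
[283.2 104.4 284.7 138.1] [ 0.435  -0.2179] [ 0.4286 -0.242 ] 75.3
[288.2 319.3 288.9 343.1] [ 0.3806 -0.4068] [ 0.3728 -0.4344] 74.17
[287.6 294.3 289.1 313.1] [ 0.3884 -0.3795] [ 0.3835 -0.4001] 76.63
46 [array([299.3, 147.8]), array([334.9, 147.7])]
-46 [array([301.8, 252.3]), array([333.4, 252.2])]
```

The wagon stands upright in the deck track, since its edges match the prediction. Now to shut the fingers and go behind it.

```bash
python3 -m jog '[{"x":0.02,"y":0,"z":0,"ax":0,"ay":0,"az":0},{"x":0.05,"y":0,"z":0,"ax":0,"ay":0,"az":0},{"x":0.063,"y":0,"z":0.02,"ax":0,"ay":0,"az":0},{"x":0.063,"y":0,"z":0.04,"ax":0,"ay":0,"az":0},{"x":0.063,"y":0,"z":0.06,"ax":0,"ay":0,"az":0},{"x":0.063,"y":0,"z":0.06,"ax":0,"ay":0,"az":0},{"x":0.063,"y":0,"z":0.06,"ax":0,"ay":0,"az":0}]' 0 20
python3 need.py .4562 -.2396 .0415
```

```text
t: 15.35
eef_pos: [0.4553, -0.2395, 0.0865]
tool_rot: [-0.001, 0.795, 0.607, -0.001]
contact_force: [0.2, 0.6, 0.1]
gripper_width: -0.001
grasp_force: 0.0
15.35 [ 0.4553 -0.2395  0.0865] heading 74.77794566205331 az -0.0030029146895087662 need [0.0001 0.0009 0.045 ] tilt [-0.0003 -0.0017 -1.    ]
```

```bash
python3 -m jog '[{"x":0,"y":0.0008,"z":0.015,"ax":0,"ay":0,"az":-0.003},{"x":0,"y":0.0008,"z":0.03,"ax":0,"ay":0,"az":-0.003},{"x":0,"y":0.0008,"z":0.04,"ax":0,"ay":0,"az":-0.003},{"x":0,"y":0.0008,"z":0.045,"ax":0,"ay":0,"az":-0.003},{"x":0,"y":0.0008,"z":0.045,"ax":0,"ay":0,"az":-0.003}]'
python3 need.py .4562 -.2396 .0415
python3 -m jog '[{"x":-0.002,"y":0,"z":0,"ax":0,"ay":0,"az":0},{"x":-0.004,"y":0,"z":0,"ax":0,"ay":0,"az":0},{"x":-0.006,"y":0,"z":0,"ax":0,"ay":0,"az":0},{"x":-0.008,"y":0,"z":0,"ax":0,"ay":0,"az":0},{"x":-0.01,"y":0,"z":0,"ax":0,"ay":0,"az":0},{"x":-0.0125,"y":0,"z":0,"ax":0,"ay":0,"az":0},{"x":-0.015,"y":0,"z":0,"ax":0,"ay":0,"az":0},{"x":-0.0175,"y":0,"z":0,"ax":0,"ay":0,"az":0},{"x":-0.02,"y":0,"z":0,"ax":0,"ay":0,"az":0},{"x":-0.0225,"y":0,"z":0,"ax":0,"ay":0,"az":0},{"x":-0.025,"y":0,"z":0,"ax":0,"ay":0,"az":0},{"x":-0.0275,"y":0,"z":0,"ax":0,"ay":0,"az":0}]'
python3 snap.py w7 200 440 100 400 2
python3 lines.py w7 0.0515 280 350 100 390 18
```

```text
t: 15.85
eef_pos: [0.4562, -0.2395, 0.041]
tool_rot: [-0.001, 0.794, 0.609, -0.0]
contact_force: [-0.3, 0.1, -0.1]
gripper_width: -0.001
grasp_force: 0.0
15.85 [ 0.4562 -0.2395  0.041 ] heading 74.96560454090218 az 0.00027235061700506854 need [-0.0001  0.     -0.0005] tilt [ 0.0001 -0.0016 -1.    ]
t: 17.05
eef_pos: [0.4496, -0.2664, 0.0418]
tool_rot: [-0.0, 0.793, 0.609, -0.0]
contact_force: [0.6, -0.2, 0.1]
gripper_width: -0.002
grasp_force: 0.3
tool x heading 74.98770854150678
[287.5 293.  292.9 261.8] [ 0.4303 -0.2723] [ 0.4382 -0.2557] 64.65
[299.5 109.7 317.3 104.4] [ 0.4614 -0.1876] [ 0.4691 -0.1875] 0.77
[305.  147.3 294.1 129.5] [ 0.4594 -0.2032] [ 0.457  -0.1948] 105.83
[327.1 365.7 323.9 333.2] [ 0.4378 -0.3243] [ 0.4418 -0.3018] 79.75
[316.2 333.2 312.8 365.9] [ 0.4378 -0.3007] [ 0.43   -0.3223] 70.05
[308.1 249.5 331.9 249.4] [ 0.4473 -0.2511] [ 0.4584 -0.254 ] 165.36
[321.8 205.9 340.7 204.8] [ 0.4595 -0.2311] [ 0.468  -0.2328] 168.58
[323.2 251.9 323.9 295.6] [ 0.454  -0.2542] [ 0.4479 -0.2787] 75.98
[316.1 295.6 316.8 251.9] [ 0.4441 -0.2776] [ 0.451  -0.2534] 73.93
[281.5 246.8 282.9 271.9] [ 0.4352 -0.2464] [ 0.4317 -0.2598] 75.62
[336.5 288.2 333.9 260.6] [ 0.4553 -0.276 ] [ 0.4579 -0.2602] 80.47
[296.9 157.2 330.6 156.6] [ 0.4548 -0.2064] [ 0.4691 -0.21  ] 166.09
[306.3 260.6 303.6 288.2] [ 0.4447 -0.2567] [ 0.4391 -0.2717] 69.27
[295.6 205.3 320.6 206.3] [ 0.4479 -0.2277] [ 0.4589 -0.2311] 162.64
[338.1 209.  299.4 209.2] [ 0.4664 -0.2345] [ 0.449 -0.23 ] 165.32
[343.6 104.4 343.7 130.6] [ 0.4797 -0.1903] [ 0.4772 -0.2007] 76.53
[336.9 214.4 315.6 214.4] [ 0.4652 -0.237 ] [ 0.4556 -0.2344] 165.01
[297.8 215.6 299.  249.4] [ 0.4474 -0.2329] [ 0.443  -0.2499] 75.49
[339.4 223.1 339.4 244.4] [ 0.4652 -0.2416] [ 0.4626 -0.2523] 76.17
[297.1 249.4 296.4 223.1] [ 0.4421 -0.2496] [ 0.4457 -0.2363] 74.98
```

```bash
python3 -m jog '[{"x":-0.003,"y":0,"z":0,"ax":0,"ay":0,"az":0},{"x":-0.006,"y":0,"z":0,"ax":0,"ay":0,"az":0},{"x":-0.009,"y":0,"z":0,"ax":0,"ay":0,"az":0},{"x":-0.012,"y":0,"z":0,"ax":0,"ay":0,"az":0},{"x":-0.015,"y":0,"z":0,"ax":0,"ay":0,"az":0},{"x":-0.018,"y":0,"z":0,"ax":0,"ay":0,"az":0},{"x":-0.021,"y":0,"z":0,"ax":0,"ay":0,"az":0},{"x":-0.024,"y":0,"z":0,"ax":0,"ay":0,"az":0},{"x":-0.027,"y":0,"z":0,"ax":0,"ay":0,"az":0},{"x":-0.03,"y":0,"z":0,"ax":0,"ay":0,"az":0},{"x":-0.033,"y":0,"z":0,"ax":0,"ay":0,"az":0},{"x":-0.036,"y":0,"z":0,"ax":0,"ay":0,"az":0}]'
python3 need.py .4388 -.3013 .0415
```

```text
t: 18.3
eef_pos: [0.4403, -0.3012, 0.0418]
tool_rot: [-0.0, 0.793, 0.609, -0.0]
contact_force: [0.4, 0.3, -0.2]
gripper_width: 0.001
grasp_force: 0.2
18.3 [ 0.4403 -0.3012  0.0418] heading 74.98517506004511 az 0.0006139206123737963 need [-0.0005 -0.0014  0.0003] tilt [ 0. -0. -1.]
```

```bash
python3 -m jog '[{"x":-0.003,"y":-0.0003,"z":0,"ax":0,"ay":0,"az":0},{"x":-0.006,"y":-0.0005,"z":0,"ax":0,"ay":0,"az":0},{"x":-0.009,"y":-0.0005,"z":0,"ax":0,"ay":0,"az":0},{"x":-0.012,"y":-0.0005,"z":0,"ax":0,"ay":0,"az":0},{"x":-0.015,"y":-0.0005,"z":0,"ax":0,"ay":0,"az":0},{"x":-0.018,"y":-0.0005,"z":0,"ax":0,"ay":0,"az":0},{"x":-0.021,"y":-0.0005,"z":0,"ax":0,"ay":0,"az":0},{"x":-0.024,"y":-0.0005,"z":0,"ax":0,"ay":0,"az":0},{"x":-0.027,"y":-0.0005,"z":0,"ax":0,"ay":0,"az":0},{"x":-0.03,"y":-0.0005,"z":0,"ax":0,"ay":0,"az":0},{"x":-0.033,"y":-0.0005,"z":0,"ax":0,"ay":0,"az":0},{"x":-0.036,"y":-0.0005,"z":0,"ax":0,"ay":0,"az":0}]'
python3 -m jog '[{"x":-0.003,"y":0,"z":0,"ax":0,"ay":0,"az":0},{"x":-0.006,"y":0,"z":0,"ax":0,"ay":0,"az":0},{"x":-0.009,"y":0,"z":0,"ax":0,"ay":0,"az":0},{"x":-0.012,"y":0,"z":0,"ax":0,"ay":0,"az":0},{"x":-0.015,"y":0,"z":0,"ax":0,"ay":0,"az":0},{"x":-0.018,"y":0,"z":0,"ax":0,"ay":0,"az":0}]'
python3 need.py .4217 -.3676 .0415
```

```text
t: 19.5
eef_pos: [0.4305, -0.3358, 0.0418]
tool_rot: [-0.0, 0.793, 0.609, -0.0]
contact_force: [0.1, -0.4, 1.6]
gripper_width: 0.001
grasp_force: 0.2
t: 20.1
eef_pos: [0.4258, -0.3532, 0.0418]
tool_rot: [-0.0, 0.793, 0.609, 0.0]
contact_force: [0.9, 0.6, 0.6]
gripper_width: -0.003
grasp_force: 0.2
20.1 [ 0.4258 -0.3532  0.0418] heading 74.9845825645232 az 0.0006035796147130692 need [-0.015  -0.0002  0.0003] tilt [ 0.0001 -0.     -1.    ]
```

```bash
python3 -m jog '[{"x":-0.002,"y":0,"z":0,"ax":0,"ay":0,"az":0},{"x":-0.004,"y":0,"z":0,"ax":0,"ay":0,"az":0},{"x":-0.006,"y":0,"z":0,"ax":0,"ay":0,"az":0},{"x":-0.008,"y":0,"z":0,"ax":0,"ay":0,"az":0},{"x":-0.01,"y":0,"z":0,"ax":0,"ay":0,"az":0}]'
python3 -m jog '[{"x":-0.001,"y":0,"z":0,"ax":0,"ay":0,"az":0},{"x":-0.002,"y":0,"z":0,"ax":0,"ay":0,"az":0}]'
python3 -m jog '[{"x":-0.0007,"y":0,"z":0,"ax":0,"ay":0,"az":0},{"x":-0.0014,"y":0,"z":0,"ax":0,"ay":0,"az":0}]'
python3 need.py .4217 -.3676 .0415
```

```text
t: 20.6
eef_pos: [0.4233, -0.3627, 0.0418]
tool_rot: [-0.0, 0.793, 0.609, 0.0]
contact_force: [0.6, 0.7, -0.3]
gripper_width: -0.002
grasp_force: 0.2
t: 20.8
eef_pos: [0.4228, -0.3646, 0.0418]
tool_rot: [-0.0, 0.793, 0.609, -0.0]
contact_force: [-0.2, 0.5, 0.5]
gripper_width: -0.001
grasp_force: 0.2
t: 21.0
eef_pos: [0.4224, -0.3659, 0.0417]
tool_rot: [-0.0, 0.793, 0.609, 0.0]
contact_force: [1.0, 0.1, 0.8]
gripper_width: -0.002
grasp_force: 0.2
21.0 [ 0.4224 -0.3659  0.0417] heading 74.98932229519077 az 0.0006863035205200976 need [-0.0019 -0.0003  0.0002] tilt [ 0.0001 -0.0001 -1.    ]
```

```bash
python3 -m jog '[{"x":-0.0005,"y":0,"z":0,"ax":0,"ay":0,"az":0},{"x":-0.001,"y":0,"z":0,"ax":0,"ay":0,"az":0}]'
python3 -m jog '[{"x":-0.0005,"y":0,"z":0,"ax":0,"ay":0,"az":0},{"x":-0.001,"y":0,"z":0,"ax":0,"ay":0,"az":0}]'
python3 -m jog '[{"x":-0.0005,"y":0,"z":0,"ax":0,"ay":0,"az":0},{"x":-0.001,"y":0,"z":0,"ax":0,"ay":0,"az":0}]'
```

```text
t: 21.2
eef_pos: [0.4222, -0.3668, 0.0418]
tool_rot: [-0.0, 0.793, 0.609, 0.0]
contact_force: [0.4, -0.0, 0.7]
gripper_width: -0.002
grasp_force: 0.2
t: 21.4
eef_pos: [0.4219, -0.3678, 0.0418]
tool_rot: [-0.0, 0.793, 0.609, 0.0]
contact_force: [0.2, -0.4, -0.8]
gripper_width: 0.002
grasp_force: 0.2
t: 21.6
eef_pos: [0.4216, -0.3688, 0.0418]
tool_rot: [-0.0, 0.793, 0.609, 0.0]
contact_force: [0.5, -0.2, -0.2]
gripper_width: 0.0
grasp_force: 0.2
```

```bash
python3 -m jog '[{"x":-0.0005,"y":0,"z":0,"ax":0,"ay":0,"az":0},{"x":-0.001,"y":0,"z":0,"ax":0,"ay":0,"az":0}]' | grep -E "eef|cont"
python3 -m jog '[{"x":-0.0005,"y":0,"z":0,"ax":0,"ay":0,"az":0},{"x":-0.001,"y":0,"z":0,"ax":0,"ay":0,"az":0}]'| grep -E "eef|cont"
python3 snap.py w8 200 440 100 400 2; python3 lines.py w8 0.0515 270 370 100 400 20
```

```text
eef_pos: [0.4215, -0.3691, 0.0416]
contact_force: [0.9, 3.0, 0.9]
eef_pos: [0.4216, -0.3691, 0.0415]
contact_force: [2.2, 7.5, 2.3]
tool x heading 75.04463519182754
[287.5 293.  292.5 264.3] [ 0.4023 -0.3749] [ 0.4096 -0.3596] 64.72
[347.8 264.4 352.2 291.8] [ 0.4359 -0.3667] [ 0.4344 -0.3827] 84.83
[327.3 365.9 323.5 332. ] [ 0.4099 -0.4268] [ 0.4139 -0.4035] 80.37
[316.6 332.  312.7 365.9] [ 0.4103 -0.4025] [ 0.402  -0.4247] 69.61
[308.1 249.4 331.9 249.4] [ 0.4192 -0.3537] [ 0.4304 -0.3567] 164.93
[323.2 251.9 323.9 295.6] [ 0.426  -0.3569] [ 0.4199 -0.3812] 76.08
[316.1 295.6 316.9 251.9] [ 0.4161 -0.3802] [ 0.423  -0.3561] 73.99
[336.5 288.2 333.9 260.6] [ 0.4272 -0.3786] [ 0.4298 -0.3629] 80.62
[306.2 260.6 303.6 288.2] [ 0.4167 -0.3594] [ 0.4111 -0.3743] 69.41
[278.6 165.6 279.2 189.4] [ 0.4178 -0.3107] [ 0.4148 -0.3212] 73.97
[338.1 236.1 299.4 236.2] [ 0.435  -0.3506] [ 0.4171 -0.3459] 165.25
[295.3 235.7 300.5 256.9] [ 0.4153 -0.3451] [ 0.4145 -0.3567] 86.17
[279.8 194.4 281.4 229.4] [ 0.4143 -0.3235] [ 0.4099 -0.3403] 75.09
[297.9 235.6 295.8 170.6] [ 0.4165 -0.3454] [ 0.4245 -0.3148] 75.4
[298.  170.6 298.9 208.1] [ 0.4254 -0.3151] [ 0.4209 -0.3322] 75.15
```

It has met a firm stop at the buffers, at the predicted place. I'll back off, rise clear and verify.

```bash
python3 -m jog '[{"x":0.004,"y":0,"z":0,"ax":0,"ay":0,"az":0},{"x":0.012,"y":0,"z":0,"ax":0,"ay":0,"az":0},{"x":0.02,"y":0,"z":0,"ax":0,"ay":0,"az":0},{"x":0.02,"y":0,"z":-0.03,"ax":0,"ay":0,"az":0},{"x":0.03,"y":0,"z":-0.07,"ax":0,"ay":0,"az":0},{"x":0.06,"y":0,"z":-0.12,"ax":0,"ay":0,"az":0},{"x":0.09,"y":0,"z":-0.17,"ax":0,"ay":0,"az":0},{"x":0.12,"y":0,"z":-0.2,"ax":0,"ay":0,"az":0},{"x":0.15,"y":0,"z":-0.215,"ax":0,"ay":0,"az":0},{"x":0.15,"y":0,"z":-0.215,"ax":0,"ay":0,"az":0},{"x":0.15,"y":0,"z":-0.215,"ax":0,"ay":0,"az":0}]'
python3 snap.py w9 240 400 120 310 3
python3 lines.py w9 0.0515 280 360 230 360 10
python3 - <<'E'
from h import *
import pickle
U=np.array([.9655,-.2605]);V=np.array([.2605,.9655])
for n in ('w3','w9'):
  o,c,im=pickle.load(open(f'{n}.pkl','rb'));g=cv2.cvtColor(np.ascontiguousarray(im),cv2.COLOR_BGR2GRAY)
  def s(u,v,z):
    a,b=w2p(c,[*(U*u+V*v),z]);return int(cv2.getRectSubPix(g,(1,1),(float(a),float(b)))[0,0])
  print(n,'across deck v=-.1',[s(.5019+d,-.1,.0255) for d in np.arange(-.03,.0301,.002)])
  print(n,'plunger',[s(.5019+d,-.045,.03) for d in np.arange(-.015,.0151,.0015)])
  print(n,'along road',[(int(v*1e3),s(.5019,v,.0515)) for v in np.arange(-.22,-.31,-.003)])
E
```

```text
t: 23.15
eef_pos: [0.4607, -0.2244, 0.257]
tool_rot: [0.0, 0.792, 0.61, 0.001]
contact_force: [-0.2, -0.5, -0.1]
gripper_width: -0.002
grasp_force: 0.0
tool x heading 75.1870328177714
[291.  266.  299.1 257.8] [ 0.3924 -0.333 ] [ 0.4059 -0.3243] 32.87
[287.5 293.  292.3 265.5] [ 0.3761 -0.3715] [ 0.3943 -0.3328] 64.81
[308.1 249.7 333.1 249.6] [ 0.4203 -0.3161] [ 0.4511 -0.3241] 165.4
[280.4 303.  287.  291.7] [ 0.3622 -0.3843] [ 0.3761 -0.3694] 47.11
[296.6 258.2 297.1 245.6] [ 0.4027 -0.324 ] [ 0.4083 -0.3069] 71.63
[347.5 264.2 348.6 274.3] [ 0.4639 -0.3492] [ 0.462  -0.3644] 82.51
[324.2 296.1 335.9 288. ] [ 0.4226 -0.3889] [ 0.4408 -0.3804] 24.82
[323.4 251.9 323.9 295.6] [ 0.4383 -0.324 ] [ 0.4224 -0.388 ] 76.0
[316.1 295.6 316.7 251.9] [ 0.4122 -0.3853] [ 0.4301 -0.3218] 74.32
[336.9 252.2 348.1 252. ] [ 0.4548 -0.3289] [ 0.4688 -0.3323] 166.22
[306.1 261.8 303.8 286.9] [ 0.413  -0.3322] [ 0.3999 -0.3679] 69.76
[336.5 288.2 334.  261.8] [ 0.4415 -0.3809] [ 0.448  -0.3414] 80.75
[315.2 246.9 315.  234.4] [ 0.4301 -0.3145] [ 0.4343 -0.2976] 75.81
[311.6 230.6 311.6 245.6] [ 0.43
[... 698 characters left out ...]
, 178), (-304, 178), (-307, 177)]
w9 across deck v=-.1 [197, 169, 174, 172, 165, 217, 217, 214, 214, 222, 225, 224, 221, 218, 217, 221, 223, 225, 227, 226, 225, 224, 224, 223, 223, 224, 157, 174, 174, 174, 176]
w9 plunger [200, 158, 168, 188, 122, 118, 118, 92, 96, 134, 143, 120, 133, 203, 219, 204, 190, 217, 215, 212, 209]
w9 along road [(-220, 53), (-223, 51), (-226, 51), (-229, 51), (-232, 49), (-235, 49), (-238, 48), (-241, 46), (-244, 45), (-247, 45), (-250, 44), (-253, 43), (-256, 47), (-259, 44), (-262, 45), (-265, 45), (-268, 44), (-271, 43), (-274, 43), (-277, 42), (-280, 40), (-283, 39), (-286, 39), (-289, 39), (-292, 38), (-295, 38), (-298, 37), (-301, 37), (-304, 36), (-307, 36)]
```

```bash
python3 -m jog '[{"x":0,"y":0,"z":-0.03,"ax":0,"ay":0,"az":0},{"x":0,"y":0,"z":-0.06,"ax":0,"ay":0,"az":0},{"x":0,"y":0,"z":-0.06,"ax":0,"ay":0,"az":0},{"x":0,"y":0,"z":-0.06,"ax":0,"ay":0,"az":0},{"x":0,"y":0,"z":-0.06,"ax":0,"ay":0,"az":0}]' 1 20
python3 snap.py w10 240 400 120 310 3
python3 - <<'E'
from h import *
import pickle
U=np.array([.9655,-.2605]);V=np.array([.2605,.9655])
o,c,im=pickle.load(open('w10.pkl','rb'))
g=cv2.cvtColor(np.ascontiguousarray(im),cv2.COLOR_BGR2GRAY)
s=cv2.createLineSegmentDetector().detect(g)[0][:,0]
for a in s:
  for z in (.0515,):
    p,q=p2w(c,a[0],a[1],z)[:2],p2w(c,a[2],a[3],z)[:2]
    P=(U@p,V@p);Q=(U@q,V@q)
    if abs(P[1]-Q[1])<.003 and abs(P[0]-Q[0])>.008 and .48<(P[0]+Q[0])/2<.525 and -.4<P[1]<-.2: print(a.round(),np.round([P,Q],4),'V at .0255',round(float(V@p2w(c,a[0],a[1],.0255)[:2]),4))
E
```

```text
t: 23.7
eef_pos: [0.4589, -0.2262, 0.3154]
tool_rot: [-0.001, 0.794, 0.608, -0.001]
contact_force: [-0.4, 0.3, -0.8]
gripper_width: 0.848
grasp_force: 0.0
[342. 246. 331. 247.] [[ 0.5331 -0.2233]
 [ 0.5164 -0.2247]] V at .0255 -0.2366
[327. 247. 314. 247.] [[ 0.5108 -0.2251]
 [ 0.4922 -0.2248]] V at .0255 -0.2385
[361. 283. 301. 283.] [[ 0.5635 -0.2866]
 [ 0.4705 -0.2869]] V at .0255 -0.3039
[328. 266. 313. 266.] [[ 0.5129 -0.2566]
 [ 0.4901 -0.2572]] V at .0255 -0.2721
[326. 332. 334. 332.] [[ 0.5098 -0.3797]
 [ 0.5243 -0.3798]] V at .0255 -0.403
```

The wagon's end wall is at v=-0.2569, where -0.256 means fully home, and the deck is unmoved in its detent.

```bash
python3 -c "
from station import *
print(hand_in())"
```

```text
the job is handed in; nothing more can be done
None
```

The grey wagon is in the empty front road, fully home against the buffers, with the deck clicked in line. I handed the job in at about 24 s, and the arm never moved near the red wagon, cork block or paint jar.

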